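# Crack open the sealed dry box

### The arm

A 6-joint arm with a two-finger parallel gripper is mounted at the origin on the work surface. World frame = base frame: x ahead of the robot, y to its left, z up, the work surface at z = 0. Lengths are in m, angles in rad, forces in N, time in s.
With the tool pointing down it reaches from about 0.3 to 0.85 m from the base axis. Payload 4.2 kg.
Tool frame: the origin (TCP) lies on the centre line of the jaws, within the pads' length; the fingertips stand 22 mm ahead of it and the grasp point (between the pads) lies 3 mm ahead of it (env.finger_overhang is the distance from the TCP to the fingertips, in m); z points along the fingers, y is the line along which they close (so a half turn about z gives the same grasp; the last joint's range is limited). The gripper opens to 91 mm and grips with 3 to 60 N. Pads are 32 mm wide; open, the fingers measure 118 mm over their backs; the gripper's body (76 mm by 178 mm) begins 60 mm behind the grasp point.
Start: joints at [-1.145, 0.32, 1.565, -0, 1.257, -0.02], TCP at [0.248, -0.519, 0.236] pointing down, gripper open.
Joint ranges: [-3.11, 3.11], [-0.84, 2.01], [0.21, 2.61], [-1.34, 4.49], [0.05, 2.63], [-2.56, 2.56]. Speed limits (rad/s): [2.57, 2.57, 3.14, 3.14, 3.14, 3.14].

### API

Orientations are given as a unit quaternion [x, y, z, w].
In Python, from bench import env gives the robot as it stands. The module is installed in compiled form; this text tells all that it offers.
- The arm moves only by the tool apply_moves, never from a script. Its argument "rows" is one flat list of numbers, 7 for each row, row after row: the turn, a rotation vector about the tool's x, y, z in units of 6 degrees (1.0 is 6 degrees), then the shift along the tool's x, y, z in cm, then the finger opening in cm, from 0 to 9.12. A call has 1 to 10 rows; each row shifts and turns the commanded pose from where the row before left it, along the tool's axes as they then stand; what a row does not reach is not made up. A row lasts 1/8 s, in which the tool goes at most 62.5 mm and 10.7 degrees, less where a joint would pass 70% of its speed; a pose out of reach is approached as far as the arm can. A call is refused whole if a number of a shift passes 6.25 or a number of a turn 1, either way. A call with a gripper value outside its range is refused whole. The fingers move at their own pace and stop on an object; the grip force is fixed at half the most. Time passes only in rows, so rows that do not move let the fingers close. It gives the time, the measured TCP pose, the force, the opening and the grip force at its end, in the units of the state.
- env.read_state(): the state, without advancing time (a new reading comes with each control period).
- env.capture(name): name is "scene" or "top" or "wrist"; returns (picture, depth): 384x512x3 uint8, red, green, blue; 384x512 float32, m along the optical axis (not along the pixel's ray), 0 where there is no reading.
- env.calibration(name): a dict with "fx", "fy", "cx", "cy" (pixels), "world_from_camera" (4x4, takes a point from camera to world coordinates). Camera axes: x right, y down, z forward; pixel columns grow to the right and rows downward; lengths in m; the calibration is good to about 2 mm. A picture is of the moment at which its call begins: read the wrist's pose just before it. calibration takes no time and is no camera call; for the wrist camera it gives the pose at the moment of the call.
- env.close_job(): hands the job in; it is judged then, once.
Trained networks look in the newest picture that a camera, given by its name, has taken for a name from the list of things; names that differ only in an ending like _2 or _b are one class to them, and where a whole thing is asked for, a point or a joint stands for the part that bears it (a point fixed in the world has none). Each returns a list of dicts, best first, with "conf" (0 to 1); they miss things now and then, are a little off and sometimes report something else, mostly with a low value. They report only what shows in the picture. A call takes as long as a camera call. They do not tell look-alikes from the thing itself.
- env.recognise(thing, camera): "xy" ([column, row] in pixels, amid what is visible of it).
- env.outline_of(thing, camera): "mask" (384x512 bool, what is visible of it) and "xy" ([column, row] in pixels, amid what is visible of it).
- env.mark_of(thing, camera): "xy" ([column, row] in pixels: a listed point, or the origin of a listed thing).
The state is a dict: "t": time; "qpos": joint angles; "joint_vel": joint speeds; "tau": joint torques, N m; "position": TCP position; "tool_rot": TCP orientation; "force": force on the tool from outside, world axes, zero at the start; "torque": the same for the moment, N m; "gripper_width": finger opening in m; "grip_force": force on a finger pad.
Only numpy, scipy, OpenCV 4.12 (cv2) and the standard library are available. Lean on these libraries where they do the work, as an engineer would, in place of code of your own. Each camera call takes 0.05 s, during which the arm holds its last target. There are 200 camera calls.

### The job

A spool of solder has been left on the lid of the blue dry box. Stand the spool upright on the blue mat first, then pull the lid's yellow grip up until the sticky seal lets go, without letting the lid fly open, and hold the lid about a finger's width (20 mm) open at its front edge, where the grip is. The program finishes while the gripper is still holding the lid there; do not disturb the jar, the tray, the screwdriver or the bottle.

Things in the scene. Friction and masses are not known exactly. Their poses are not given: they have to be found in the camera images.
- drybox: Blue dry box fixed to the bench, 180 mm deep (x) by 200 mm wide (y) by 90 mm high, black rubber gasket round its rim, light grey lid 10 mm thick on top (lid top 100 mm above the bench when shut). Origin at the centre of its underside; -x is its front (yaw within 0.35 rad of facing the robot), +x the hinge side.
- lid (a joint): Lid angle, rad: 0 shut, growing as the front edge rises (stop 1.2). Hinged at its rear edge; front edge 180 mm from the hinge line, so 0.11 rad = 20 mm open. The sticky seal needs about 14 to 23 N of upward pull at the grip, the peak within the first 2 mm there; past 0.05 rad only the lid's weight is left (0.25 kg, 1 to 2 N at the grip). Let go, the lid falls back to about 0.045 rad or less.
- lid_grip (a point): Top centre of the yellow grip, a solid upright block on the lid: 14 mm thick (box x), 40 mm wide (box y), 36 mm high above the lid; midway across the lid, 160 mm in front of the hinge line, 70 mm in front of the box's centre; top 136 mm above the bench when shut. Axes as the lid's (those of the box when shut).
- lid_hinge (a point): Point midway along the lid's hinge line: rear (+x) edge of the box, 90 mm above the bench. The hinge line runs along the box's y.
- spool: Solder spool, upright short cylinder, black flanges 46 mm across, silver winding 43 mm across, 50 mm high, about 0.2 kg. Origin at the centre of its underside; its z points up. It starts standing on the lid, behind the yellow grip, 80 to 110 mm from it along the box's x and up to 45 mm to either side.
- mat: Blue square work mat with a thin white border line, 160 mm square, 4 mm thick, fixed to the bench. Origin at the centre of its underside, x and y along its edges.
- flux_jar: Bystander: small jar with red cap, 42 mm across, 45 mm high. Origin at the centre of its underside.
- screw_tray: Bystander: open green screw tray, 90 by 70 mm, 22 mm high. Origin at the centre of its underside.
- driver: Bystander: screwdriver with blue handle, lying on the bench. Origin about mid-length.
- cleaner: Bystander: small closed bottle with white cap, 44 mm across, 85 mm high. Origin at the centre of its underside.
There are look-alikes about, which are no part of the job. There is more than one size of the spool; the job needs the larger. Several things have the shape of the mat; the one meant has the colours described above.

How it is judged:
On the way, in this order (a step that is already met when the one before it is completed fails the run):
1. the spool stands upright and let go on the mat, the lid still shut (x of spool in the frame of mat between -0.066 and 0.066 m and y of spool in the frame of mat between -0.066 and 0.066 m and z of spool in the frame of mat between 0.001 and 0.008 m and angle between spool's own z axis and vertical below 0.1 rad and linear speed of spool below 0.02 m/s and contact force between the fingers and spool below 0.1 N and value of joint lid below 0.03 rad), for 0.2 s.
2. the seal is broken and the lid is in the gripper a finger's width open (value of joint lid between 0.065 and 0.18 rad and contact force between the fingers and drybox above 0.5 N), for 0.3 s.
At the end, for the whole second after the job is handed in: The lid stands still 12 to 32 mm open at its front edge (0.065 to 0.18 rad), held by the fingers and propped by nothing else; the spool stands upright on the mat (its centre within 66 mm of the mat's centre along each of the mat's sides), at rest and let go (all of step 2 and velocity of joint lid between -0.05 and 0.05 rad/s and contact force between each of flux_jar, screw_tray, driver, cleaner, spool and drybox below 0.1 N and x of spool in the frame of mat between -0.066 and 0.066 m and y of spool in the frame of mat between -0.066 and 0.066 m and z of spool in the frame of mat between 0.001 and 0.008 m and angle between spool's own z axis and vertical below 0.1 rad and linear speed of spool below 0.02 m/s and contact force between the fingers and spool below 0.1 N); the arm keeps its last pose, push and grip.
It fails at once if the lid flies open (more than 0.33 rad, about 60 mm at the front edge) (value of joint lid above 0.33 rad).
It fails at once if the lid is opened with the spool still on it (value of joint lid above 0.04 rad and contact force between spool and drybox above 0.1 N).
It fails at once if the jar, tray, screwdriver or bottle is shoved more than 30 mm or knocked over (distance of any of flux_jar, screw_tray, driver, cleaner from where it was at the start of the episode above 0.03 m or angle between any of flux_jar, screw_tray, cleaner's own z axis and vertical above 0.5 rad).
It also fails if it takes over 48 s, if anything falls off the work surface, if the arm or the gripper's body presses on something with over 40 N, if the wrist force passes 120 N, or if a joint passes its speed limit or range.

## Working session

There is one attempt and no reset: what is moved stays moved. The work goes in short steps, Python scripts to look and compute and a tool call to move; the robot and the scene stay as the last step left them, time stands still between calls to the robot, and variables do not carry over. Pictures are saved under pics/ and viewed, at most 10 in all, crops included, and the job is handed in when it is done.

Besides the shell and the picture viewer there is one more tool, called after "Request:" as name(argument=value, ...), one argument or row to a line, values as JSON. apply_moves: Moves the arm, as the interface text tells. Its arguments: {"type":"object","properties":{"rows":{"type":"array"}},"required":["rows"]}

```bash
mkdir -p pics
cat > h.py <<'E'
import numpy as np, cv2
from bench import env
from scipy.spatial.transform import Rotation as R
def cap(n,f=None):
    c=env.calibration(n); p,d=env.capture(n)
    if f: cv2.imwrite('pics/'+f,p[:,:,::-1])
    return p,d,c
def pt(c,d,u,v,z=None):
    T=np.array(c['world_from_camera']); r=np.array([(u-c['cx'])/c['fx'],(v-c['cy'])/c['fy'],1.])
    if z is not None:
        w=T[:3,:3]@r; return T[:3,3]+w*(z-T[2,3])/w[2]
    return T[:3,:3]@(r*d[int(round(v)),int(round(u))])+T[:3,3]
def st():
    s=env.read_state(); print({k:np.round(s[k],3).tolist() for k in ('t','qpos','position','tool_rot','force','gripper_width','grip_force')}); return s
E
python3 - <<'E'
from h import *
s=st()
for n in ('top','scene'):
    p,d,c=cap(n,n+'1.png')
    print(n,np.round(np.array(c['world_from_camera'])[:3,3],3))
    for t in ('spool','mat','lid_grip','lid_hinge','drybox','flux_jar','screw_tray','driver','cleaner'):
        for f in ((env.mark_of,)):
            print(t,[(round(o['conf'],2),np.round(o['xy'],1).tolist(),np.round(pt(c,d,*o['xy']),3).tolist()) for o in f(t,n)[:5] if 0<=o['xy'][0]<511 and 0<=o['xy'][1]<383])
a=cv2.imread('pics/top1.png');b=cv2.imread('pics/scene1.png')
E
```

```text
{'t': 0.0, 'qpos': [-1.145, 0.32, 1.566, -0.0, 1.257, -0.02], 'position': [0.248, -0.518, 0.235], 'tool_rot': [0.975, 0.221, -0.0, -0.001], 'force': [-0.308, 0.206, 0.514], 'gripper_width': 0.091, 'grip_force': 0.0}
top [ 0.371 -0.007  1.275]
spool [(0.83, [313.2, 154.6], [0.592, -0.161, 0.154]), (0.64, [319.5, 110.4], [0.744, -0.2, 0.035])]
mat [(0.95, [138.4, 307.3], [0.197, 0.322, 0.005]), (0.67, [183.4, 191.1], [0.521, 0.196, 0.005])]
lid_grip [(0.93, [316.6, 188.0], [0.508, -0.17, 0.134])]
lid_hinge [(0.59, [300.8, 134.2], [0.661, -0.138, 0.094])]
drybox [(0.93, [302.0, 168.1], [0.567, -0.138, 0.099])]
flux_jar [(0.48, [134.2, 244.9], [0.37, 0.325, 0.046])]
screw_tray [(0.85, [394.6, 192.6], [0.506, -0.413, 0.003]), (0.38, [267.2, 107.1], [0.75, -0.049, 0.059])]
driver [(0.72, [103.4, 174.0], [0.572, 0.421, 0.026]), (0.23, [268.3, 105.4], [0.755, -0.052, 0.059])]
cleaner [(0.77, [266.6, 104.1], [0.756, -0.047, 0.066])]
scene [ 1.383 -0.158  0.767]
spool [(0.82, [183.3, 245.6], [0.626, -0.164, 0.12]), (0.78, [173.5, 327.0], [0.776, -0.203, 0.015])]
mat [(0.72, [318.8, 178.3], [0.205, 0.329, 0.002]), (0.67, [309.9, 238.6], [0.522, 0.195, 0.004])]
lid_grip [(0.88, [172.9, 207.6], [0.295, -0.187, -0.001])]
lid_hinge [(0.73, [198.9, 262.5], [0.663, -0.132, 0.094]), (0.31, [92.1, 262.4], [0.516, -0.407, 0.003])]
drybox [(0.74, [191.6, 265.0], [0.663, -0.149, 0.089])]
flux_jar [(0.67, [188.8, 268.0], [0.666, -0.156, 0.083]), (0.63, [336.2, 203.9], [0.385, 0.325, 0.016]), (0.24, [90.2, 263.4], [0.521, -0.411, 0.004])]
screw_tray [(0.56, [93.2, 261.7], [0.514, -0.405, 0.003])]
driver [(0.71, [392.7, 243.9], [0.579, 0.426, -0.001])]
cleaner [(0.56, [239.5, 320.9], [0.795, -0.057, 0.027])]
```

View pics/top1.png

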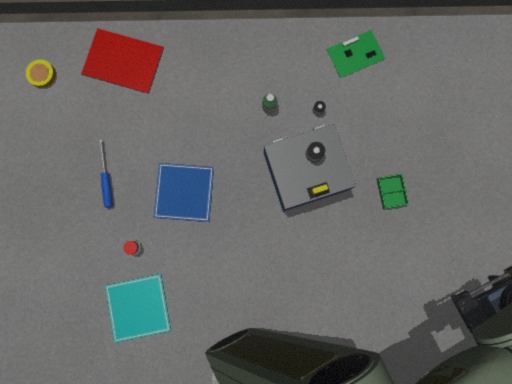

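View pics/scene1.png

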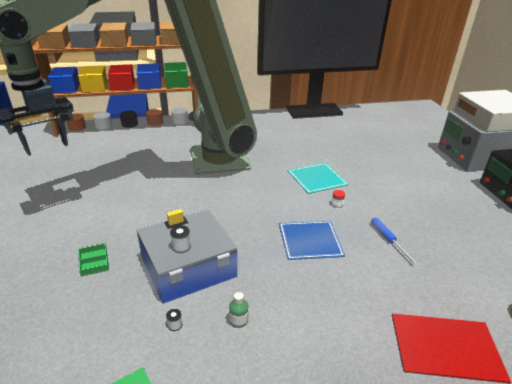

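Top picture: the large spool stands on the lid at (316,152), and its look-alike, the small one, is on the bench at (320,107). The blue mat with a white border is at (184,192); look-alikes are teal at (138,307) and red at (122,60). The yellow grip is at (318,189). In the scene picture the spool is at (180,239), the small one at (174,320) and the mat at (311,240). I choose the spool on the lid and the blue mat.

```bash
cat > m.py <<'E'
from h import *
V,U=np.mgrid[:384,:512]
def cloud(d,c):
    T=np.array(c['world_from_camera']); P=np.stack([(U-c['cx'])/c['fx']*d,(V-c['cy'])/c['fy']*d,d],-1)
    W=P@T[:3,:3].T+T[:3,3]; W[d==0]=np.nan; return W
def near(W,x,y,r): return np.hypot(W[...,0]-x,W[...,1]-y)<r
def rect(W,m):
    X=W[m]; (c,s,a)=cv2.minAreaRect(X[:,:2].astype(np.float32)); return np.round(c,4),np.round(s,4),round(a,1),np.round(np.nanpercentile(X[:,2],[5,50,95]),4),m.sum()
E
python3 - <<'E'
from m import *
for n in ('top','scene'):
    p,d,c=cap(n); W=cloud(d,c); hsv=cv2.cvtColor(p,cv2.COLOR_RGB2HSV)
    yel=(hsv[...,0]>20)&(hsv[...,0]<35)&(hsv[...,1]>120)
    blu=(hsv[...,0]>100)&(hsv[...,0]<125)&(hsv[...,1]>110)
    print(n)
    print('grip',rect(W,yel&near(W,.508,-.17,.06)&(W[...,2]>.125)))
    print('spooltop',rect(W,near(W,.6,-.165,.06)&(W[...,2]>.142)))
    print('lid',rect(W,near(W,.57,-.14,.16)&(abs(W[...,2]-.1)<.006)))
    print('mat',rect(W,blu&near(W,.52,.196,.13)&(W[...,2]<.015)))
    print('small',rect(W,near(W,.75,-.2,.05)&(W[...,2]>.02)))
    print('jar',rect(W,near(W,.375,.325,.05)&(W[...,2]>.03)))
    if n=='top': cr=p[95:225,250:370]
    else: c2=p[190:340,120:270]
cv2.imwrite('pics/crop.png',np.hstack([cv2.resize(a,(400,450),interpolation=2)for a in(cr,c2)])[:,:,::-1])
E
```

```text
top
grip (array([ 0.5057, -0.1779]), array([0.0136, 0.0399]), 17.7, array([0.1327, 0.1361, 0.1393]), np.int64(87))
spooltop (array([ 0.6052, -0.1695]), array([0.0419, 0.0428]), 87.6, array([0.1471, 0.1505, 0.1543]), np.int64(241))
lid (array([ 0.5766, -0.1566]), array([0.1882, 0.2003]), 17.0, array([0.0966, 0.1006, 0.1042]), np.int64(4495))
mat (array([0.5197, 0.1959]), array([0.1602, 0.1586]), 84.6, array([0.0004, 0.0048, 0.0089]), np.int64(2589))
small (array([ 0.7565, -0.2019]), array([0.0311, 0.0332]), 24.0, array([0.0235, 0.0366, 0.0417]), np.int64(122))
jar (array([0.3631, 0.3349]), array([0.0367, 0.0356]), 89.1, array([0.0395, 0.0455, 0.0503]), np.int64(167))
scene
grip (array([ 0.5095, -0.1784]), array([0.0164, 0.0385]), 12.3, array([0.1261, 0.1337, 0.1366]), np.int64(94))
spooltop (array([ 0.6078, -0.1705]), array([0.0466, 0.0436]), 18.3, array([0.1441, 0.1497, 0.1513]), np.int64(217))
lid (array([ 0.5792, -0.1571]), array([0.1933, 0.2005]), 16.9, array([0.0969, 0.0998, 0.1021]), np.int64(3428))
mat (array([0.5232, 0.1938]), array([0.155 , 0.1588]), 85.4, array([0.0015, 0.0039, 0.0064]), np.int64(1543))
small (array([ 0.7595, -0.2011]), array([0.0312, 0.0338]), 89.7, array([0.0222, 0.0364, 0.0388]), np.int64(206))
jar (array([0.3683, 0.3356]), array([0.036 , 0.0426]), 38.4, array([0.0328, 0.0437, 0.0464]), np.int64(105))
```

View pics/crop.png

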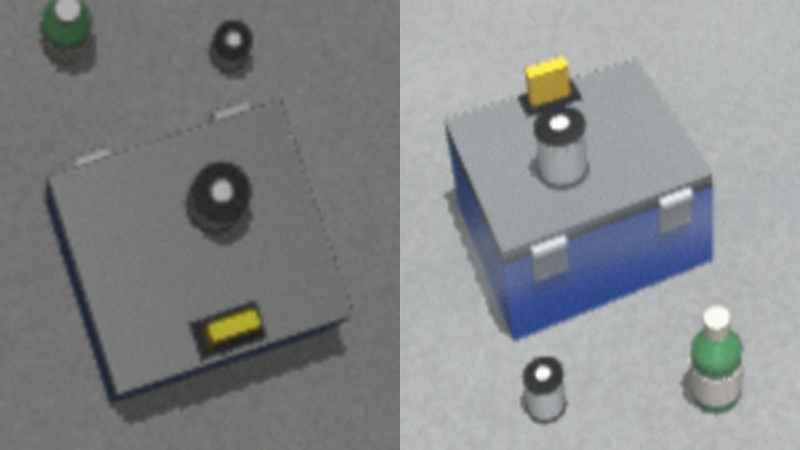

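The crop confirms it: the larger spool is on the lid with the yellow grip at the front, and the small spool stands behind the box on the bench.

```bash
cat >> h.py <<'E'
def go(x,y,z,yaw):
    s=st(); r=R.from_quat(s['tool_rot']); tgt=R.from_euler('z',yaw,degrees=True)*R.from_euler('x',180,degrees=True)
    rv=np.degrees((r.inv()*tgt).as_rotvec())/6
    d=np.array([x,y,z])-s['position']
    print('turn',np.round(rv,2),'then shift cm',np.round(tgt.inv().apply(d)*100,2),'level z only: world d',np.round(d*100,2))
E
python3 -c "
from h import *
go(.6065,-.170,.235,17)"
```

```text
{'t': 1.1, 'qpos': [-1.145, 0.32, 1.564, 0.0, 1.257, -0.02], 'position': [0.248, -0.519, 0.236], 'tool_rot': [0.975, 0.221, 0.0, 0.0], 'force': [-0.443, 0.819, -0.098], 'gripper_width': 0.091, 'grip_force': 0.0}
turn [ 0.   -0.    1.42] then shift cm [ 44.49 -22.87   0.1 ] level z only: world d [35.86 34.88 -0.1 ]
```

Request:
apply_moves(
  rows=[0,0,0.7,0,0,0,9.1,0,0,0.72,0,0,0,9.1,0,0,0,5.5,-2.85,0,9.1,0,0,0,5.5,-2.85,0,9.1,0,0,0,5.5,-2.85,0,9.1,0,0,0,5.5,-2.85,0,9.1,0,0,0,5.5,-2.85,0,9.1,0,0,0,5.5,-2.85,0,9.1,0,0,0,5.5,-2.85,0,9.1,0,0,0,5.5,-2.85,0,9.1],
)

```text
t: 2.35
position: [0.6033, -0.1704, 0.2361]
tool_rot: [0.989, 0.148, 0.0, 0.0]
force: [0.8, -0.9, 0.6]
gripper_width: 0.091
grip_force: 0.0
```

Run:
```python
from h import *
go(.6065,-.170,.130,17)
p,d,c=cap('wrist','w1.png')
for t in ('spool','lid_grip'): print(t,[(round(o['conf'],2),np.round(o['xy'],1).tolist(),np.round(pt(c,d,*o['xy']),3).tolist()) for o in env.recognise(t,'wrist')])
from m import *
W=cloud(d,c)
for (x,y) in ((.6065,-.17),(.5075,-.178)):
    m=near(W,x,y,.04)&(W[...,2]>.125)
    if m.sum()>20: print(rect(W,m))
```

```text
{'t': 2.35, 'qpos': [-0.293, 0.402, 1.439, -0.0, 1.301, 0.98], 'position': [0.603, -0.17, 0.236], 'tool_rot': [0.989, 0.148, 0.0, 0.0], 'force': [0.775, -0.862, 0.569], 'gripper_width': 0.091, 'grip_force': 0.0}
turn [ 0.01 -0.    0.01] then shift cm [ 0.32  0.05 10.61] level z only: world d [  0.32   0.04 -10.61]
spool [(0.68, [259.8, 191.6], [0.612, -0.168, 0.15]), (0.66, [332.7, 29.0], [0.755, -0.197, 0.038])]
lid_grip [(0.95, [232.4, 178.1], [0.602, -0.145, 0.1])]
(array([ 0.61  , -0.1691]), array([0.0543, 0.0688]), 16.5, array([0.1495, 0.32  , 0.3314]), np.int64(20514))
```

Request:
apply_moves(
  rows=[0,0,0,0.45,0,2,9.1,0,0,0,0,0,3,9.1,0,0,0,0,0,3,9.1,0,0,0,0,0,2.5,9.1,0,0,0,0,0,0,6,0,0,0,0,0,0,4,0,0,0,0,0,0,3.5,0,0,0,0,0,0,3.5,0,0,0,0,0,0,3.5],
)

```text
t: 3.62
position: [0.6064, -0.1706, 0.1315]
tool_rot: [0.989, 0.148, 0.0, 0.0]
force: [-0.6, 0.8, 2.8]
gripper_width: 0.0446
grip_force: 30.1
```

Request:
apply_moves(
  rows=[0,0,0,0,0,-1,3.5,0,0,0,0,0,-2,3.5,0,0,0,0,0,-3,3.5,0,0,0,0,0,-1.5,3.5,0,0,0,0,0,0,3.5],
)

```text
t: 4.25
position: [0.6067, -0.1708, 0.2071]
tool_rot: [0.989, 0.148, 0.001, 0.001]
force: [-0.4, -0.4, -3.1]
gripper_width: 0.0443
grip_force: 30.0
```

Run:
```python
from h import *
go(.5215,.195,.205,17)
p,d,c=cap('scene')
cv2.imwrite('pics/s2.png',cv2.resize(p[130:330,100:350],(750,600))[:,:,::-1])
```

```text
{'t': 4.25, 'qpos': [-0.293, 0.423, 1.478, -0.0, 1.238, 0.981], 'position': [0.607, -0.171, 0.207], 'tool_rot': [0.989, 0.148, 0.001, 0.001], 'force': [-0.401, -0.39, -3.109], 'gripper_width': 0.044, 'grip_force': 30.0}
turn [ 0.01 -0.02  0.  ] then shift cm [  2.55 -37.47   0.21] level z only: world d [-8.52 36.58 -0.21]
```

View pics/s2.png

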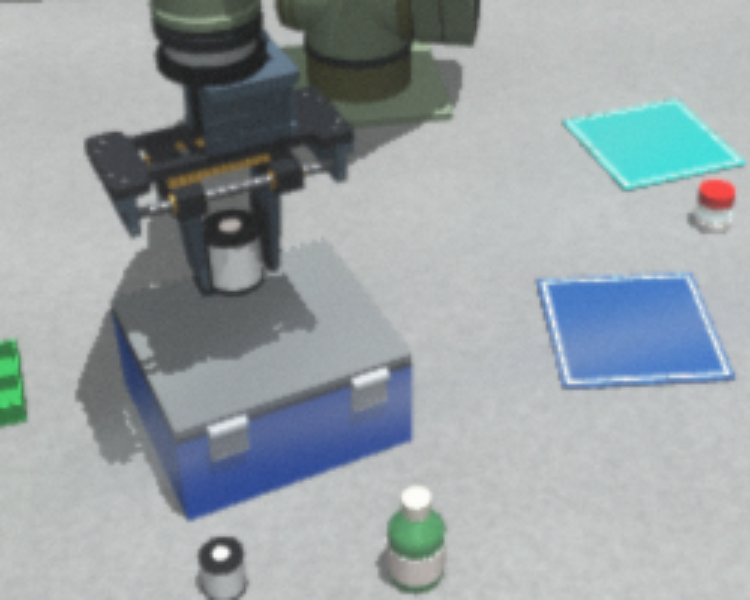

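The picture shows the spool upright between the fingers at about (235,255), clear of the lid. The grip force and the −3 N load agree.

Request:
apply_moves(
  rows=[0,0,0,0.2,-2.4,0,3.5,0,0,0,0.3,-4.3,0,3.5,0,0,0,0.3,-5,0,3.5,0,0,0,0.3,-5,0,3.5,0,0,0,0.3,-5,0,3.5,0,0,0,0.3,-5,0,3.5,0,0,0,0.3,-5,0,3.5,0,0,0,0.3,-3.8,0,3.5,0,0,0,0.2,-2,3,3.5,0,0,0,0,0,5,3.5],
)

```text
t: 5.55
position: [0.5198, 0.198, 0.1258]
tool_rot: [0.989, 0.15, 0.002, -0.001]
force: [0.3, -0.7, -1.7]
gripper_width: 0.0443
grip_force: 30.0
```

Request:
apply_moves(
  rows=[0,0,0,0,0,4,3.5,0,0,0,0,0,2.5,3.5,0,0,0,0,0,0,3.5],
)

```text
t: 5.92
position: [0.5174, 0.1951, 0.0584]
tool_rot: [0.989, 0.148, -0.004, 0.001]
force: [-0.4, -0.4, -1.2]
gripper_width: 0.0448
grip_force: 30.0
```

Run:
```python
from h import *
go(.5215,.195,.0355,17)
```

```text
{'t': 5.925, 'qpos': [0.34, 0.46, 1.846, 0.0, 0.842, 1.613], 'position': [0.517, 0.195, 0.058], 'tool_rot': [0.989, 0.148, -0.004, 0.001], 'force': [-0.437, -0.365, -1.205], 'gripper_width': 0.045, 'grip_force': 30.0}
turn [0.   0.07 0.01] then shift cm [0.39 0.13 2.29] level z only: world d [ 0.41 -0.01 -2.29]
```

Request:
apply_moves(
  rows=[0,0,0,0.3,0,1,3.5,0,0,0,0,0,0.6,3.5,0,0,0,0,0,0.3,3.5,0,0,0,0,0,0.2,3.5,0,0,0,0,0,0,3.5],
)

```text
t: 6.55
position: [0.5233, 0.196, 0.04]
tool_rot: [0.989, 0.148, 0.0, 0.0]
force: [0.7, -0.4, -2.8]
gripper_width: 0.0441
grip_force: 30.0
```

Request:
apply_moves(
  rows=[0,0,0,0,0,0.2,3.5,0,0,0,0,0,0.1,3.5,0,0,0,0,0,0,3.5],
)

```text
t: 6.92
position: [0.5232, 0.196, 0.0369]
tool_rot: [0.989, 0.148, -0.0, 0.0]
force: [0.1, 0.4, -2.6]
gripper_width: 0.0441
grip_force: 30.0
```

Request:
apply_moves(
  rows=[0,0,0,0,0,0.15,3.5,0,0,0,0,0,0,3.5,0,0,0,0,0,0,3.5],
)

```text
t: 7.3
position: [0.5234, 0.1962, 0.0356]
tool_rot: [0.989, 0.148, 0.0, -0.0]
force: [0.5, 0.2, -0.9]
gripper_width: 0.0446
grip_force: 30.0
```

Request:
apply_moves(
  rows=[0,0,0,0,0,0.08,3.5,0,0,0,0,0,0,3.5],
)

```text
t: 7.55
position: [0.5235, 0.1963, 0.0355]
tool_rot: [0.989, 0.148, 0.0, -0.0]
force: [-1.8, -0.2, 4.7]
gripper_width: 0.0442
grip_force: 30.0
```

Request:
apply_moves(
  rows=[0,0,0,0,0,0,5,0,0,0,0,0,0,7,0,0,0,0,0,0,9,0,0,0,0,0,0,9,0,0,0,0,0,0,9,0,0,0,0,0,-2,9,0,0,0,0,0,-4,9,0,0,0,0,0,-5,9,0,0,0,0,0,-5,9,0,0,0,0,0,-1.5,9],
)

```text
t: 8.8
position: [0.5246, 0.1966, 0.2132]
tool_rot: [0.989, 0.148, 0.003, -0.001]
force: [-0.1, 0.0, 0.0]
gripper_width: 0.0898
grip_force: 0.0
```

Run:
```python
from m import *
for n in ('top','scene'):
    p,d,c=cap(n); W=cloud(d,c)
    print(n,rect(W,near(W,.523,.196,.05)&(W[...,2]>.035)&(W[...,2]<.08)))
    if n=='top': cr=p
    else: c2=p
cv2.imwrite('pics/s3.png',np.hstack([cr[130:280,100:250],c2[150:300,230:380]])[:,:,::-1].repeat(2,0).repeat(2,1))
go(.5075,-.178,.21,107)
go(.5075,-.178,.21,-73)
```

```text
top (array([0.5261, 0.1834]), array([0.0425, 0.0179]), 15.7, array([0.0406, 0.0542, 0.0582]), np.int64(71))
scene (array([0.5262, 0.1949]), array([0.0446, 0.0444]), 71.3, array([0.0383, 0.0531, 0.0556]), np.int64(201))
{'t': 8.9, 'qpos': [0.338, 0.311, 1.643, -0.0, 1.185, 1.612], 'position': [0.524, 0.196, 0.211], 'tool_rot': [0.989, 0.148, 0.002, -0.0], 'force': [0.303, -0.284, -0.6], 'gripper_width': 0.09, 'grip_force': 0.0}
turn [  0.02  -0.03 -15.  ] then shift cm [-35.32 -12.51   0.11] level z only: world d [ -1.63 -37.43  -0.11]
{'t': 8.9, 'qpos': [0.338, 0.311, 1.643, -0.0, 1.185, 1.612], 'position': [0.524, 0.196, 0.211], 'tool_rot': [0.989, 0.148, 0.002, -0.0], 'force': [0.303, -0.284, -0.6], 'gripper_width': 0.09, 'grip_force': 0.0}
turn [-0.03 -0.02 15.  ] then shift cm [35.32 12.51  0.11] level z only: world d [ -1.63 -37.43  -0.11]
```

View pics/s3.png

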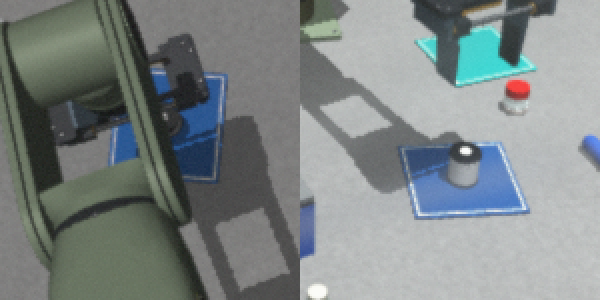

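The spool stands upright on the mat, in the right half at about (465,165). Its top is 54 mm above the bench. Next is the grip: I'll close along the box's y so the lid can pivot between the pads.

Request:
apply_moves(
  rows=[0,0,0,-0.6,2,0,9,0,0,0,-1.6,4.2,0,9,0,0,0,-1.6,4.5,0,9,0,0,0,-1.6,4.5,0,9,0,0,0,-1.6,4.5,0,9,0,0,0,-1.6,4.5,0,9,0,0,0,-1.6,4.5,0,9,0,0,0,-1.6,4.2,0,9,0,0,0,-0.8,2.4,0,9,0,0,0,0,0,0,9],
)

```text
t: 10.15
position: [0.5043, -0.1803, 0.2074]
tool_rot: [0.989, 0.146, -0.002, -0.001]
force: [-0.1, 0.2, -0.3]
gripper_width: 0.0904
grip_force: 0.0
```

Run:
```python
from m import *
go(.5075,-.178,.126,17)
p,d,c=cap('wrist','w2.png'); W=cloud(d,c); hsv=cv2.cvtColor(p,cv2.COLOR_RGB2HSV)
yel=(hsv[...,0]>20)&(hsv[...,0]<35)&(hsv[...,1]>120)
print(rect(W,yel&(W[...,2]>.13)&(W[...,2]<.142)))
m=(abs(W[...,2]-.1)<.005)
print('lid',rect(W,m))
p,d,c=cap('scene'); W=cloud(d,c)
print('spool',rect(W,near(W,.523,.196,.05)&(W[...,2]>.035)))
```

```text
{'t': 10.15, 'qpos': [-0.365, 0.28, 1.697, -0.001, 1.169, 0.913], 'position': [0.504, -0.18, 0.207], 'tool_rot': [0.989, 0.146, -0.002, -0.001], 'force': [-0.061, 0.177, -0.318], 'gripper_width': 0.09, 'grip_force': 0.0}
turn [-0.02  0.04 -0.03] then shift cm [ 0.38 -0.13  8.14] level z only: world d [ 0.32  0.23 -8.14]
(array([ 0.507, -0.178]), array([0.0142, 0.0398]), 16.8, array([0.1322, 0.1356, 0.1367]), np.int64(1095))
lid (array([ 0.5636, -0.1607]), array([0.1591, 0.2   ]), 17.1, array([0.0987, 0.0999, 0.1012]), np.int64(53847))
spool (array([0.526, 0.195]), array([0.0447, 0.0442]), 68.5, array([0.0374, 0.0535, 0.0557]), np.int64(199))
```

View pics/w2.png

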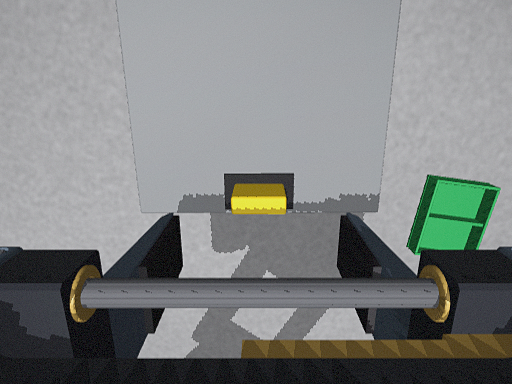

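The wrist picture shows the grip at (258,198), centred between the fingers. The tray on the right at (455,215) is clear.

Request:
apply_moves(
  rows=[0,0,0,0.35,-0.1,2,9,0,0,0,0,0,2.5,9,0,0,0,0,0,2,9,0,0,0,0,0,1.4,9,0,0,0,0,0,0,9],
)

```text
t: 10.88
position: [0.5084, -0.1755, 0.1296]
tool_rot: [0.989, 0.148, -0.001, -0.001]
force: [0.2, 0.2, -0.3]
gripper_width: 0.0895
grip_force: 0.0
```

```bash
python3 -c "
from h import *
go(.507,-.178,.126,17)"
```

```text
{'t': 10.875, 'qpos': [-0.354, 0.354, 1.804, -0.0, 0.986, 0.919], 'position': [0.508, -0.176, 0.13], 'tool_rot': [0.989, 0.148, -0.001, -0.001], 'force': [0.225, 0.176, -0.26], 'gripper_width': 0.09, 'grip_force': 0.0}
turn [-0.02  0.02  0.01] then shift cm [-0.21  0.2   0.36] level z only: world d [-0.14 -0.25 -0.36]
```

Request:
apply_moves(
  rows=[0,0,0,-0.2,0.2,0.3,9,0,0,0,0,0,0,7,0,0,0,0,0,0,5,0,0,0,0,0,0,3,0,0,0,0,0,0,3,0,0,0,0,0,0,3],
)

```text
t: 11.62
position: [0.5078, -0.1789, 0.1277]
tool_rot: [0.989, 0.148, 0.0, 0.0]
force: [0.4, 0.7, -0.4]
gripper_width: 0.0427
grip_force: 0.0
```

Request:
apply_moves(
  rows=[0,0,0,0,0,0,2.5,0,0,0,0,0,0,2.5,0,0,0,0,0,0,2.5],
)

```text
t: 12.0
position: [0.5077, -0.1784, 0.1277]
tool_rot: [0.989, 0.148, -0.0, -0.0]
force: [-1.2, 3.5, 1.3]
gripper_width: 0.0395
grip_force: 30.0
```

Request:
apply_moves(
  rows=[0,0,0,0,0,-0.1,2.5,0,0,0,0,0,-0.1,2.5,0,0,0,0,0,-0.1,2.5,0,0,0,0,0,0,2.5],
)

```text
t: 12.5
position: [0.5077, -0.1784, 0.1283]
tool_rot: [0.989, 0.148, -0.001, -0.001]
force: [4.4, 2.5, -17.4]
gripper_width: 0.0401
grip_force: 30.0
```

Request:
apply_moves(
  rows=[0,0,0,0,0,-0.05,2.5,0,0,0,0,0,-0.05,2.5,0,0,0,0,0,0,2.5],
)

```text
t: 12.88
position: [0.5077, -0.1784, 0.1284]
tool_rot: [0.989, 0.148, -0.001, -0.001]
force: [6.7, 1.3, -22.8]
gripper_width: 0.0396
grip_force: 30.0
```

Request:
apply_moves(
  rows=[0,-0.05,0,0.03,0,-0.05,2.5,0,-0.05,0,0.03,0,-0.05,2.5,0,0,0,0,0,0,2.5],
)

```text
t: 13.25
position: [0.5077, -0.1783, 0.1285]
tool_rot: [0.989, 0.148, -0.007, -0.0]
force: [6.4, 1.6, -26.1]
gripper_width: 0.0399
grip_force: 30.0
```

Request:
apply_moves(
  rows=[0,0,0,0.02,0,-0.05,2.5,0,0,0,0.02,0,-0.05,2.5,0,0,0,0,0,0,2.5],
)

```text
t: 13.62
position: [0.5078, -0.1783, 0.1288]
tool_rot: [0.989, 0.148, -0.007, -0.0]
force: [6.5, -0.1, -30.4]
gripper_width: 0.0398
grip_force: 30.0
```

Request:
apply_moves(
  rows=[0,0,0,0.1,0,-0.03,2.5,0,0,0,0,0,0,2.5,0,0,0,0,0,0,2.5],
)

```text
t: 14.0
position: [0.5078, -0.1783, 0.1288]
tool_rot: [0.989, 0.148, -0.008, -0.0]
force: [3.6, -1.1, -30.3]
gripper_width: 0.0397
grip_force: 30.0
```

Run:
```python
from m import *
st(); print(env.read_state()['torque'])
p,d,c=cap('wrist','w3.png'); W=cloud(d,c)
th=np.radians(17); bx=np.array([np.cos(th),np.sin(th)])
x=(W[...,:2]-[.5766,-.1566])@bx; y=(W[...,:2]-[.5766,-.1566])@np.array([-bx[1],bx[0]])
m=(abs(y)<.09)&(x>-.03)&(x<.085)&(abs(W[...,2]-.105)<.02)
print(np.polyfit(x[m],W[m][:,2],1),m.sum())
```

```text
{'t': 14.0, 'qpos': [-0.355, 0.361, 1.795, -0.009, 1.0, 0.924], 'position': [0.508, -0.178, 0.129], 'tool_rot': [0.989, 0.148, -0.008, -0.0], 'force': [3.597, -1.07, -30.308], 'gripper_width': 0.04, 'grip_force': 29.979}
[-0.38628942 -1.14134665 -0.05660049]
[-0.00584641  0.10042269] 58205
```

View pics/w3.png

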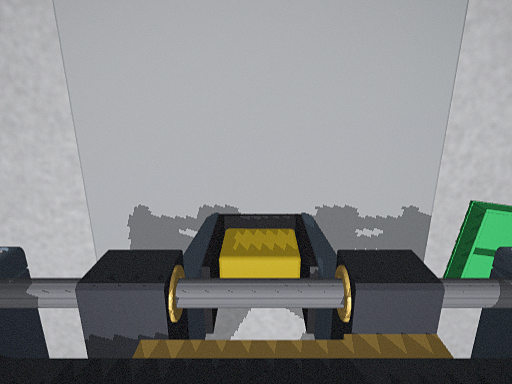

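The grip is held squarely at (260,255), and the lid slope is about 0.006 rad, so the seal still holds. I keep pulling gently.

Request:
apply_moves(
  rows=[0,-0.05,0,0.04,0,-0.05,2.5,0,0,0,0,0,0,2.5],
)

```text
t: 14.3
position: [0.5089, -0.178, 0.1335]
tool_rot: [0.989, 0.148, -0.01, 0.001]
force: [-1.3, 1.2, -6.0]
gripper_width: 0.04
grip_force: 30.0
```

Request:
apply_moves(
  rows=[0,-0.05,0,0.04,0,-0.05,2.5,0,0,0,0,0,0,2.5],
)

```text
t: 14.55
position: [0.5095, -0.1778, 0.1358]
tool_rot: [0.989, 0.148, -0.011, 0.001]
force: [-5.3, 2.6, -3.1]
gripper_width: 0.0399
grip_force: 30.0
```

Request:
apply_moves(
  rows=[0,-0.14,0,0.03,0,-0.16,2.5,0,-0.14,0,0.03,0,-0.16,2.5,0,-0.14,0,0.03,0,-0.16,2.5,0,-0.14,0,0.03,0,-0.16,2.5,0,-0.14,0,0.03,0,-0.16,2.5,0,-0.14,0,0.03,0,-0.16,2.5,0,0,0,0,0,0,2.5,0,0,0,0,0,0,2.5],
)

```text
t: 15.55
position: [0.5129, -0.1768, 0.1461]
tool_rot: [0.988, 0.148, -0.053, 0.008]
force: [-6.0, 3.6, 1.9]
gripper_width: 0.0399
grip_force: 30.0
```

Run:
```python
from m import *
st()
p,d,c=cap('wrist'); W=cloud(d,c)
th=np.radians(17); bx=np.array([np.cos(th),np.sin(th)])
x=(W[...,:2]-[.5766,-.1566])@bx; y=(W[...,:2]-[.5766,-.1566])@np.array([-bx[1],bx[0]])
m=(abs(y)<.09)&(x>-.03)&(x<.085)&(abs(W[...,2]-.108)<.02)
print(np.polyfit(x[m],W[m][:,2],1),m.sum())
p,d,c=cap('scene','s4.png'); W=cloud(d,c)
print('spool',rect(W,near(W,.523,.196,.05)&(W[...,2]>.035)))
```

```text
{'t': 15.55, 'qpos': [-0.317, 0.384, 1.712, -0.068, 1.134, 0.988], 'position': [0.513, -0.177, 0.146], 'tool_rot': [0.988, 0.148, -0.053, 0.008], 'force': [-6.048, 3.567, 1.923], 'gripper_width': 0.04, 'grip_force': 30.0}
[-0.11635085  0.11001201] 58906
spool (array([0.5247, 0.196 ]), array([0.0441, 0.0457]), 59.2, array([0.0367, 0.053 , 0.0559]), np.int64(200))
```

View pics/s4.png

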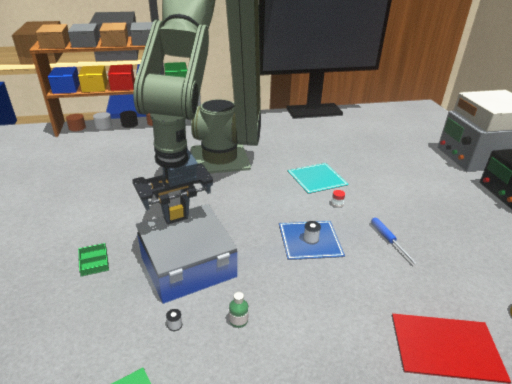

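The lid is measured at 0.116 rad open and held in the gripper. The spool is upright on the mat at (312,232), and the other objects are where they started. I'll let it settle, then hand in.

Request:
apply_moves(
  rows=[0,0,0,0,0,0,2.5,0,0,0,0,0,0,2.5,0,0,0,0,0,0,2.5,0,0,0,0,0,0,2.5],
)

```text
t: 16.15
position: [0.5129, -0.1768, 0.1461]
tool_rot: [0.988, 0.148, -0.053, 0.008]
force: [-6.1, 3.4, 0.9]
gripper_width: 0.0396
grip_force: 30.0
```

```bash
python3 -c "
from h import *
st(); print(env.close_job())"
```

```text
{'t': 16.15, 'qpos': [-0.317, 0.384, 1.712, -0.068, 1.134, 0.988], 'position': [0.513, -0.177, 0.146], 'tool_rot': [0.988, 0.148, -0.053, 0.008], 'force': [-6.121, 3.404, 0.899], 'gripper_width': 0.04, 'grip_force': 30.0}
the job is handed in; nothing more can be done
None
```

The job is handed in after 16 s of robot time: the spool stands upright on the blue mat and the gripper holds the lid about 0.116 rad (21 mm) open; the hand-in gave no verdict.

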